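Open the flap and restock the lower tier with the orange sanding block

ROBOT

A 6-joint arm with a two-finger parallel gripper is mounted at the origin on the work surface. World frame = base frame: x ahead of the robot, y to its left, z up, the work surface at z = 0. Lengths are in mm, angles in rad, forces in N, time in s.
With the tool pointing down it reaches from about 350 to 1000 mm from the base axis. Payload 7.1 kg.
Tool frame: the origin (TCP) lies at the very end of the fingers, on their centre line; the grasp point (between the pads) lies 19 mm behind it (pinch_z is the distance from the TCP to the grasp point, in mm); z points along the fingers, y is the line along which they close (so a half turn about z gives the same grasp; the last joint's range is limited). The gripper opens to 85 mm and grips with 20 to 120 N. Pads are 22 mm wide; open, the fingers measure 114 mm over their backs; the gripper's body (76 mm by 85 mm) begins 54 mm behind the grasp point. The pads swing forward as they close: fully open they stand 13 mm farther back than shut.
Start: joints at [1.146, 0.423, 1.63, -0, 1.089, -0.019], TCP at [246.689, 574.238, 231.319] pointing down, gripper open.
Joint ranges: [-3, 3], [-0.9, 2.11], [0.09, 2.58], [-1.31, 4.45], [0.11, 2.69], [-2.54, 2.54]. Speed limits (rad/s): [2.39, 2.39, 3.01, 3.14, 3.14, 3.14].

INTERFACE

Orientations are given as a rotation vector (axis times angle).
In Python, from cell import * gives the robot as it stands.
- The arm moves only by the shell command python3 -m crank 'ROWS' [FORCE]. ROWS is JSON, a list that holds one entry, the list of rows, each a list of 7 numbers: the turn, a rotation vector about the tool's x, y, z in degrees, then the shift along the tool's x, y, z in cm, then the finger opening in cm, from 0 to 8.54. A call has 1 to 10 rows; each row is the pose to reach, as a shift and turn from the pose commanded when the call began, along the tool's axes at that moment; what a row does not reach only later rows make up. A row lasts 1/12 s, in which the tool goes at most 41.7 mm and 7.16 degrees, less where a joint would pass 70% of its speed; a pose out of reach is approached as far as the arm can. A call with a gripper value outside its range is refused whole. The fingers move at their own pace and stop on an object; FORCE is the grip in N (left out, the last holds). Time passes only in rows, so rows that repeat a pose let the fingers close. It gives the time, the measured TCP pose, the force, the opening and the grip force at its end, in the units of the state.
- observe(): the state, without advancing time (a new reading comes with each control period).
- capture(name): name is "side" or "top"; returns (picture, depth): 384x512x3 uint8, red, green, blue; 384x512 float32, mm along the optical axis (not along the pixel's ray), 0 where there is no reading.
- calibration(name): a dict with "intrinsics" (3x3 intrinsics, pixels), "k1" (the pictures are not rectified: a ray, as slopes to the right and down, at radius r is drawn at 1 + k1 r^2 times it, then the intrinsics apply), "rvec" (rotation vector, rad) and "tvec" (3), from world to camera coordinates, as OpenCV has them. Camera axes: x right, y down, z forward; pixel columns grow to the right and rows downward; lengths in mm; the calibration is good to about 2 mm. A picture is of the moment at which its call begins. calibration takes no time and is no camera call.
- hand_in(): hands the job in; it is judged then, once.
The state is a dict: "t": time; "qpos": joint angles; "joint_vel": joint speeds; "effort": joint torques, N m; "tcp_pos": TCP position; "orientation": TCP orientation; "contact_force": force on the tool from outside, world axes, zero at the start; "wrist_torque": the same for the moment, N m; "grip_width": opening from 0.0 (shut) to 1.0 (fully open); "grasp_force": force on a finger pad.
Only numpy, scipy, OpenCV 4.12 (cv2) and the standard library are available. Lean on these libraries where they do the work, as an engineer would, in place of code of your own. Each camera call takes 0.05 s, during which the arm holds its last target. There are 200 camera calls.

TASK

Lift the green-framed flap of the plywood box by its black bar until it stands upright or leans back, and leave it open. Then set the orange sanding block flat, base down, on the orange pad in the empty bay of the lower tier without dropping it. Leave the blue block and everything else where it is.

Things in the scene. Friction and masses are not known exactly. Their poses are not given: they have to be found in the camera images.
- toolbox: Fixed plywood two-tier box, 150 (x) by 316 (y) by 75 mm high, walls 8 mm. Origin: centre of its underside, on the bench; x points away from the robot, y to the left, z up. Lower tier: two bays under the flap, centred at x 0, y -100 and +8 mm. Upper tier: an open tray beside them, 84 mm wide, centred at y +108 mm, floor 45 mm up, holding a brush and a marking gauge lower than its rim.
- bay_right (a point): Centre of the floor of the right-hand (-y) bay, 8 mm above the bench; axes as the box's. Each bay is 134 (x) by 100 mm (y) inside and its walls rise 67 mm above this floor. A 4 mm pad lies on the floor.
- bay_left (a point): Centre of the floor of the left-hand bay (next to the upper tray), of the same size. One bay holds the blue block, the other is empty; which is which varies.
- flap (a joint): Flap over both bays: pale frosted panel in a green frame, 150 (x) by 224 (y) by 8 mm, 0.16 kg, on the box's rim when shut. Hinged on the box's far (+x) top edge; the near edge swings up. 0 = shut, 1.57 = upright, stop at 1.9 rad (leaning back, away from the robot). Starts 0 to 0.15 rad open. Stiff hinge (0.28 N m): the flap stays at any angle it is left at; its bar takes about 3 N to move.
- flap_hinge (a point): Point on the hinge axis, midway along it, at the box's far top edge (box frame: x +75, y -46, z +81 mm). The axis runs along the box's y. This point's frame turns with the flap.
- flap_bar (a point): Middle of the flap's handle: round black bar, 12 mm thick, 110 mm long, parallel to the hinge and 195 mm from it, its centre 45 mm beyond the flap's free edge, on two arms 50 mm either side of this point. 81 mm above the bench when shut, nothing below it. Open space between bar and flap: it can be pinched from above and turns between the fingers. Frame turns with the flap.
- block_orange: Loose sanding block with an orange base, 0.15 to 0.3 kg, lying on the bench. Base 100 (x) by 60 (y) by 20 mm high; on it, centred, a pale wooden grip ridge 80 long (x), 26 wide (y), 38 mm high, so 58 mm high in all. Origin: centre of its underside, z up. It is the same turned half round.
- pad_orange: Orange foam pad, 120 (x) by 84 (y) by 4 mm thick, fixed on the floor in the middle of the empty bay (either bay). Origin: centre of its underside; axes as the box's.
- pad_blue: Blue foam pad of the same size, fixed in the middle of the other bay, under the blue block.
- block_blue: Loose sanding block of the same shape with a blue base, already lying on the blue pad in its bay, long side along the box's x. Leave it there.
- brush: Loose brush, 110 by 36 by 14 mm, in the upper tray. Leave alone.
- marker_gauge: Loose marking gauge, dark wood with a brass slide, 110 by 24 by 24 mm, in the upper tray. Leave alone.
- mallet: Loose mallet, black rubber head (52 mm thick, 100 mm wide), wooden handle, 260 mm long, on the bench. Leave alone.
- glue: Loose yellow glue bottle, 64 mm across, 170 mm high, standing. Leave alone.
- wax: Loose tin of wax, 84 mm across, 70 mm high, standing. Leave alone.
- offcut: Loose wooden offcut, 160 by 60 by 30 mm, on the bench. Leave alone.
- tape: Loose yellow tape measure, 70 by 42 by 65 mm, on the bench. Leave alone.
Not all that is in view belongs to the job. What is meant by the block_orange is not turquoise, and is the smaller of those in its own colour.

How it is judged:
By the outcome, as a careful person would: the job done as asked, in the order asked, and still so for the second after the job is handed in, with the robot touching nothing.
It also fails if it takes over 64 s, if anything falls off the work surface, if the arm or the gripper's body presses on something with over 40 N, if the wrist force passes 120 N, or if a joint passes its speed limit or range.

## Working session

There is one attempt and no reset: what is moved stays moved. The work goes in short steps, Python scripts to look and compute and a shell command to move; the robot and the scene stay as the last step left them, time stands still between calls to the robot, and variables do not carry over. Pictures are saved under pics/ and viewed, at most 10 in all, crops included, and the job is handed in when it is done.

```bash
ls; mkdir -p pics
python3 - <<'E'
from cell import *
import cv2,numpy as np
for n in ("side","top"):
    p,d=capture(n); np.savez(f"pics/{n}0.npz",p=p,d=d); cv2.imwrite(f"pics/{n}0.png",cv2.resize(p[...,::-1],(800,600),interpolation=cv2.INTER_CUBIC))
    print(calibration(n))
print(observe())
E
```

```text
pics
{'intrinsics': array([[346.92258393,   0.        , 261.00639988],
       [  0.        , 346.92258393, 192.12124212],
       [  0.        ,   0.        ,   1.        ]]), 'k1': -0.01029968619985154, 'rvec': array([ 2.37037772, -0.67250481,  0.25961563]), 'tvec': array([-518.20326399,  271.82577599,  995.689311  ])}
{'intrinsics': array([[394.88558178,   0.        , 252.37539174],
       [  0.        , 394.88558178, 190.8119092 ],
       [  0.        ,   0.        ,   1.        ]]), 'k1': 0.023679994850564517, 'rvec': array([ 2.14463004, -2.13369817,  0.18661781]), 'tvec': array([ -44.46357029,  573.96680375, 1138.49019804])}
{'t': 0.1, 'qpos': array([ 1.14600911e+00,  4.23796613e-01,  1.63063418e+00, -5.47263041e-06,
        1.08861610e+00, -1.90216081e-02]), 'joint_vel': array([ 0.00040259, -0.00196302, -0.00135602, -0.00170961,  0.00191348,
       -0.00018572]), 'effort': array([ 9.68348900e-05, -5.58426225e+01, -2.82445335e+01, -1.31297807e-04,
        3.00503016e-03,  1.78700692e-06]), 'tcp_pos': array([246.47955256, 573.7858089 , 230.59523543]), 'orientation': array([-6.32943971e-01, -3.07684906e+00,  2.22975440e-03]), 'contact_force': array([ 0.2418885 ,  0.62302817, -0.24536847]), 'wrist_torque': array([ 0.03309181, -0.02108809, -0.04375483]), 'grasp_force': 0.0, 'grip_width': 1.0025749996735822}
```

View pics/side0.png

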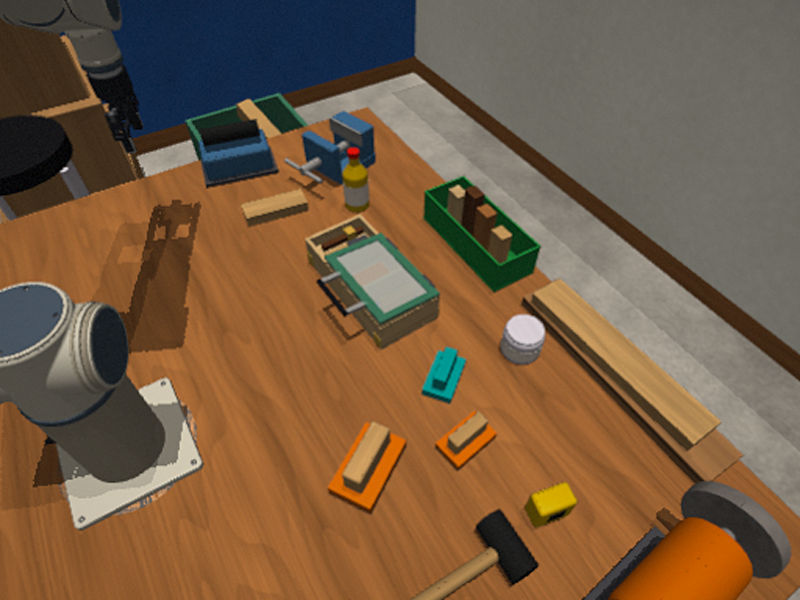

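View pics/top0.png

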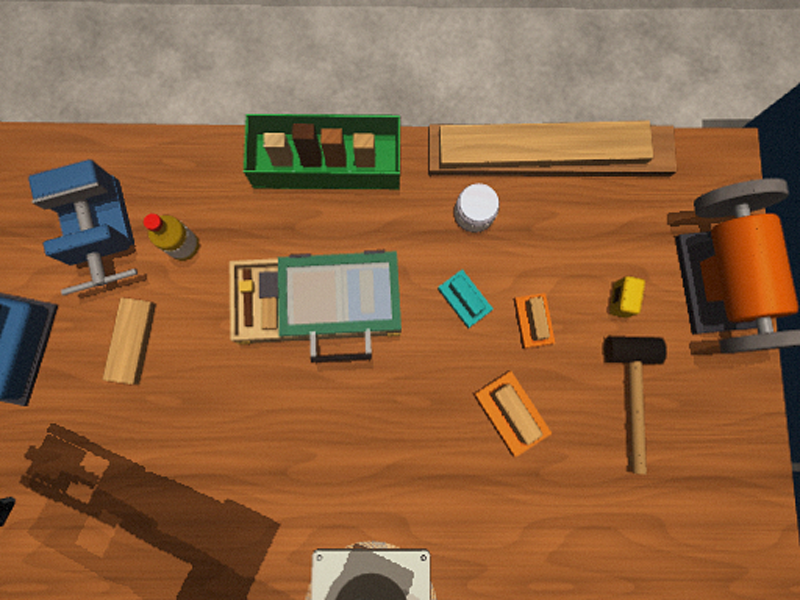

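The side view shows the box at about (375,280) with its black bar at (337,295). The top view has the box at (315,297), the bar at (340,357) and the arm out of the way.

Possible blocks in the top view:
- Small orange at (534,320).
- Large orange at (512,413).
- Turquoise at (465,298).

The small orange one fits: it isn't turquoise and is the smaller of the two orange ones. I'll confirm it in a crop while measuring.

```bash
cat > h.py <<'E'
import cv2,numpy as np
from cell import *
from scipy.spatial.transform import Rotation as R
def cam(n):
    c=calibration(n); Rm=R.from_rotvec(c["rvec"]).as_matrix(); return c,Rm,-Rm.T@c["tvec"]
def ray(n,uv):
    c,Rm,o=cam(n); K=c["intrinsics"]; uv=np.atleast_2d(np.asarray(uv,float))
    d=(uv-K[:2,2])/[K[0,0],K[1,1]]; s=d.copy()
    for _ in range(10): s=d/(1+c["k1"]*(s**2).sum(1,keepdims=True))
    v=np.c_[s,np.ones(len(s))]@Rm; return o,v
def onz(n,uv,z):
    o,v=ray(n,uv); return o+v*((z-o[2])/v[:,2:3])
def proj(n,P):
    c,Rm,o=cam(n); K=c["intrinsics"]; q=np.atleast_2d(P)@Rm.T+c["tvec"]; s=q[:,:2]/q[:,2:]
    return s*(1+c["k1"]*(s**2).sum(1,keepdims=True))*[K[0,0],K[1,1]]+K[:2,2]
def tri(a,b):   # pixel in top, pixel in side
    o1,v1=ray("top",a);o2,v2=ray("side",b);v1,v2=v1[0],v2[0]
    A=np.c_[v1,-v2]; t=np.linalg.lstsq(A,o2-o1,rcond=None)[0]
    p,q=o1+t[0]*v1,o2+t[1]*v2; return (p+q)/2,np.linalg.norm(p-q)
def cloud(n,d):
    vv,uu=np.mgrid[:384,:512]; o,v=ray(n,np.c_[uu.ravel(),vv.ravel()])
    return (o+v*d.ravel()[:,None]).reshape(384,512,3)
def blobs(m,minA=30):
    k,l,s,c=cv2.connectedComponentsWithStats(m.astype(np.uint8)); return [(s[i],c[i],l==i) for i in range(1,k) if s[i,4]>=minA]
def save(name,p,box,scale):
    x0,y0,x1,y1=box; cv2.imwrite(f"pics/{name}.png",cv2.resize(p[y0:y1,x0:x1,::-1],None,fx=scale,fy=scale,interpolation=cv2.INTER_CUBIC))
E
python3 - <<'E'
from h import *
I={n:np.load(f"pics/{n}0.npz") for n in("top","side")}
for n in I:
    p,d=I[n]["p"],I[n]["d"]; hsv=cv2.cvtColor(p,cv2.COLOR_RGB2HSV); C=cloud(n,d)
    h,s,v=cv2.split(hsv)
    print(n)
    for nm,m in (("orange",(h>=7)&(h<=14)&(s>215)&(v>130)),("green",(h>65)&(h<85)&(s>90)&(v>50)),("black",(v<45))):
        for st,c,mm in blobs(m,40):
            q=C[mm&(d>0)]
            if len(q) and 300<np.median(q[:,0])<800 and -600<np.median(q[:,1])<400: print(nm,st,c.round(1),np.median(q,0).round(),np.percentile(q,[2,98],axis=0).round().tolist())
t,s=I["top"]["p"],I["side"]["p"]
a=cv2.resize(t[175:300,265:390],(400,400),interpolation=cv2.INTER_CUBIC); b=cv2.resize(s[210:335,205:330],(400,400),interpolation=cv2.INTER_CUBIC)
save("cropblk",np.hstack([a,b]),(0,0,800,400),1)
a=cv2.resize(t[150:240,140:265],(555,400),interpolation=cv2.INTER_CUBIC); 
save("cropbox",np.vstack([cv2.resize(t[155:240,140:265],(441,300),interpolation=cv2.INTER_CUBIC),cv2.resize(s[130:225,190:290],(441,300),interpolation=cv2.INTER_CUBIC)]),(0,0,441,600),1)
E
```

```text
top
orange [330 188  25  35 292] [340.6 206.1] [ 530. -302.   20.] [[487.0, -349.0, 15.0], [586.0, -284.0, 25.0]]
orange [326 242  27  41 150] [340.  262.1] [ 362. -305.   28.] [[310.0, -333.0, 23.0], [421.0, -268.0, 33.0]]
orange [323 270  19  22  68] [330.7 282.4] [ 301. -271.   29.] [[282.0, -299.0, 24.0], [341.0, -254.0, 33.0]]
green [ 178  162   78   53 1191] [215.8 188.3] [571.  63.  91.] [[501.0, -46.0, 83.0], [651.0, 174.0, 98.0]]
black [387 216  39  17 607] [405.9 223.7] [ 477. -496.   49.] [[457.0, -550.0, 12.0], [501.0, -453.0, 56.0]]
black [199 227  38   5 102] [217.2 228.7] [456.  60.  99.] [[451.0, 5.0, 3.0], [462.0, 108.0, 104.0]]
side
orange [279 263  39  36 338] [297.7 283.8] [ 527. -333.   19.] [[488.0, -351.0, 15.0], [589.0, -284.0, 24.0]]
orange [210 271  50  50 489] [236.5 297. ] [ 366. -275.   27.] [[287.0, -314.0, -0.0], [431.0, -204.0, 35.0]]
green [208 150  73  57 710] [243.9 178.9] [563.  40.  89.] [[503.0, -49.0, 82.0], [652.0, 172.0, 95.0]]
black [203 179  20  23  72] [212.5 190.4] [458.  51.  96.] [[452.0, -0.0, 91.0], [465.0, 107.0, 100.0]]
black [305 327  39  47 877] [324.1 349.5] [ 474. -511.   48.] [[455.0, -555.0, 25.0], [500.0, -459.0, 54.0]]
```

View pics/cropblk.png

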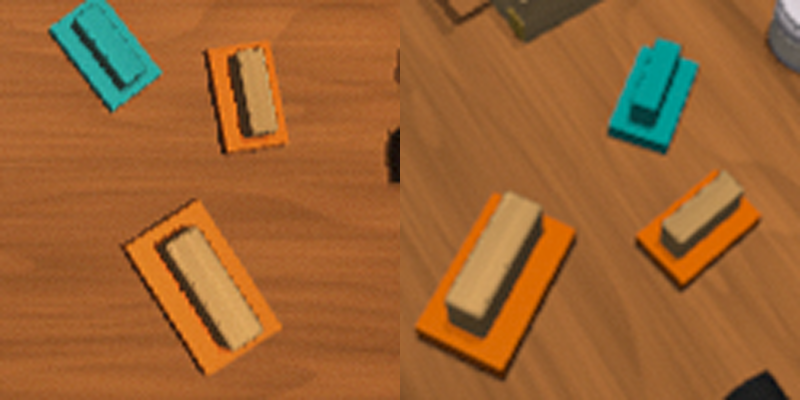

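View pics/cropbox.png

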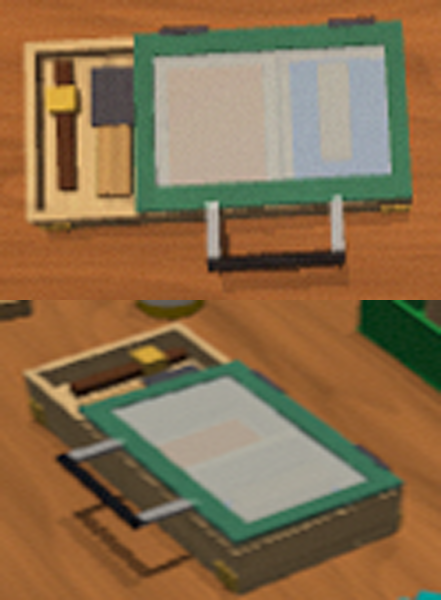

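Top view, left crop: the small orange block at (534,320) is about 100×60 with a 20 mm base, against a 28 mm base for the larger one, so it is the target. The frosted panel shows an orange pad on the left (y+) and the blue block on the right, so the left bay is the empty one.

Run:
```python
from h import *
I={n:np.load(f"pics/{n}0.npz") for n in("top","side")}
def hsv(n): return cv2.split(cv2.cvtColor(I[n]["p"],cv2.COLOR_RGB2HSV))
cl={n:cloud(n,I[n]["d"]) for n in I}
# block: base hull on z=20 plane in each view; ridge by wood pixels inside hull
for n,bx in (("top",(330,188,25,35)),("side",(279,263,39,36))):
    h,s,v=hsv(n); m=(h>=7)&(h<=14)&(s>215)&(v>130); x,y,w,hh=bx
    q=np.zeros_like(m); q[y:y+hh,x:x+w]=m[y:y+hh,x:x+w]
    uv=np.argwhere(q)[:,::-1].astype(np.float32)
    P=onz(n,uv,20)[:,:2].astype(np.float32); r=cv2.minAreaRect(P); print(n,"base",r)
    C=cl[n]; rid=C[y-4:y+hh,x-4:x+w+4].reshape(-1,3); rid=rid[(rid[:,2]>45)]
    print(" ridge top",np.median(rid[rid[:,2]>50],0), cv2.minAreaRect(rid[rid[:,2]>50][:,:2].astype(np.float32)), np.percentile(rid[:,2],[5,50,95]))
# bar
ends={}
for n,bx in (("top",(199,227,38,5)),("side",(203,179,20,23))):
    h,s,v=hsv(n); x,y,w,hh=bx; m=(v<45); uv=np.argwhere(m[y:y+hh,x:x+w])[:,::-1]+[x,y]
    c=uv.mean(0); d=np.linalg.svd(uv-c)[2][0]; t=(uv-c)@d; e=np.array([c+d*t.min(),c+d*t.max()]); e=e[np.argsort(e[:,0])]; ends[n]=e
    print(n,e)
for i in (0,1): print("bar end",tri(ends["top"][i],ends["side"][i]))
# flap plane
G=[]
for n in I:
    h,s,v=hsv(n); m=(h>65)&(h<85)&(s>90)&(v>50); C=cl[n]; 
    g=C[m&(I[n]["d"]>0)]; g=g[(g[:,0]>480)&(g[:,0]<670)&(abs(g[:,1]-63)<140)&(g[:,2]>75)]; 
    A=np.c_[g[:,:2]-[571,63],np.ones(len(g))]; k=np.linalg.lstsq(A,g[:,2],rcond=None)[0]
    g=g[abs(A@k-g[:,2])<4]; A=np.c_[g[:,:2]-[571,63],np.ones(len(g))]; k=np.linalg.lstsq(A,g[:,2],rcond=None)[0]; print(n,"plane",k,cv2.minAreaRect(g[:,:2].astype(np.float32)),len(g))
```

```text
top base ((537.2761840820312, -316.3512878417969), (99.39164733886719, 59.60997772216797), 8.922696113586426)
 ridge top [ 537.42435257 -314.76216642   58.35044546] ((450.6007385253906, -196.04974365234375), (77.85737609863281, 350.0859375), 36.079471588134766) [50.88139375 58.14313548 62.76120274]
side base ((537.6690673828125, -317.814697265625), (99.51453399658203, 60.42525100708008), 8.954388618469238)
 ridge top [ 533.14193633 -319.50081014   56.49842924] ((375.0826721191406, -451.43731689453125), (495.1427917480469, 58.511756896972656), 39.741336822509766) [48.81853527 56.38176781 59.9176838 ]
top [[198.93041619 229.75542779]
 [236.03806039 227.68074597]]
side [[203.51637511 179.39124918]
 [220.99861254 201.00112245]]
bar end (array([454.26822971, 109.65321693,  93.85198163]), np.float64(1.1220047847848444))
bar end (array([462.06312493,   4.51469117,  87.33369896]), np.float64(3.1672112495961717))
top plane [-5.98634919e-02 -5.36531709e-03  9.06732875e+01] ((576.7716064453125, 63.78899002075195), (147.1162109375, 221.28012084960938), 3.3111538887023926) 1130
side plane [-5.79584985e-02 -4.95322567e-03  8.83278524e+01] ((577.1040649414062, 60.786861419677734), (148.3697052001953, 226.98390197753906), 3.7635581493377686) 697
```

Measured so far:
- **Flap bar:** centre about (458,57,92), box yaw about 3.7°, flap about 0.06 rad open.
- **Block:** (537.4,-317), long axis at 8.9°, top at 58.

Next I'll write a planning helper that works out the tool-axis shift.

```bash
cat > plan.py <<'E'
# usage: plan.py x y z yaw_of_tool_y_deg  -> turn (deg about tool axes), shift (cm, tool axes), tool pointing down
import sys; from h import *
x,y,z,a=map(float,sys.argv[1:5]); s=observe()
Rc=R.from_rotvec(s["orientation"]); ty=np.array([np.cos(np.radians(a)),np.sin(np.radians(a)),0]); tz=np.array([0,0,-1.])
Rt=R.from_matrix(np.c_[np.cross(ty,tz),ty,tz])
print("turn",(Rc.inv()*Rt).as_rotvec(degrees=True).round(1),"shift",(Rc.inv().apply(np.array([x,y,z])-s["tcp_pos"])/10).round(2),"tcp",s["tcp_pos"].round(1),"w",round(s["grip_width"],3),"F",s["contact_force"].round(1),"g",s["grasp_force"],"t",round(s["t"],2),"q",s["qpos"].round(2))
E
python3 plan.py 458 57 150 3.7
```

```text
turn [-0.1  0.  63.1] shift [-39.83 -39.12   8.12] tcp [246.5 573.8 230.6] w 1.003 F [ 0.2  0.6 -0.2] g 0.0 t 0.1 q [ 1.15  0.42  1.63 -0.    1.09 -0.02]
```

```bash
python3 -m crank '[[[0,0,63,-39.8,-39.1,4,4],[0,0,63,-39.8,-39.1,4,4],[0,0,63,-39.8,-39.1,4,4],[0,0,63,-39.8,-39.1,4,4],[0,0,63,-39.8,-39.1,4,4],[0,0,63,-39.8,-39.1,4,4],[0,0,63,-39.8,-39.1,4,4],[0,0,63,-39.8,-39.1,4,4],[0,0,63,-39.8,-39.1,4,4],[0,0,63,-39.8,-39.1,4,4]]]' 20; python3 plan.py 458 57 150 3.7
```

```text
t: 0.93
tcp_pos: [404.2, 187.7, 201.4]
orientation: [-2.153, -2.287, 0.0]
contact_force: [0.8, 1.3, 0.3]
grip_width: 0.469
grasp_force: 0.0
turn [-0.  -0.  -0.2] shift [-13.37   4.58   5.14] tcp [404.2 187.7 201.4] w 0.469 F [0.8 1.3 0.3] g 0.0 t 0.93 q [0.41 0.2  2.04 0.   0.9  0.35]
```

```bash
python3 -m crank '[[[0,0,0,-13.4,4.6,5.1,4],[0,0,0,-13.4,4.6,5.1,4],[0,0,0,-13.4,4.6,5.1,4],[0,0,0,-13.4,4.6,5.1,4],[0,0,0,-13.4,4.6,5.1,4],[0,0,0,-13.4,4.6,5.1,4],[0,0,0,-13.4,4.6,5.1,4],[0,0,0,-13.4,4.6,5.1,4]]]'; python3 plan.py 458 57 73 3.7
python3 - <<'E'
from h import *
p,d=capture("side"); q,_=capture("top")
save("bar1",np.hstack([cv2.resize(p[120:240,170:300],(390,360)),cv2.resize(q[150:270,150:280],(390,360))]),(0,0,780,360),1)
E
```

```text
t: 1.6
tcp_pos: [458.6, 59.7, 150.8]
orientation: [2.146, 2.294, 0.0]
contact_force: [0.3, -0.4, -0.4]
grip_width: 0.471
grasp_force: 0.0
turn [ 0.  -0.   0.1] shift [-0.27 -0.07  7.78] tcp [458.6  59.7 150.8] w 0.471 F [ 0.3 -0.4 -0.4] g 0.0 t 1.6 q [0.1  0.31 2.04 0.   0.79 0.04]
```

View pics/bar1.png

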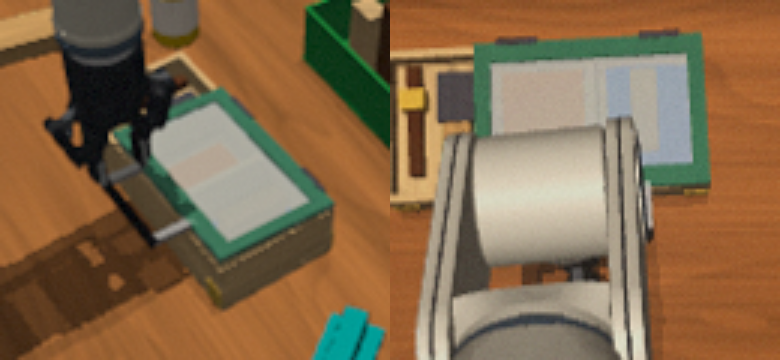

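The gripper hangs over the bar, with the fingers at about (100,150) in the side crop either side of it. I'll descend and pinch.

```bash
python3 -m crank '[[[0,0,0,-0.2,0,2.5,4],[0,0,0,-0.2,0,5,4],[0,0,0,-0.2,0,7,4],[0,0,0,-0.2,0,7.8,4],[0,0,0,-0.2,0,7.8,4],[0,0,0,-0.2,0,7.8,4]]]'; python3 -m crank '[[[0,0,0,0,0,0,0.6],[0,0,0,0,0,0,0.6],[0,0,0,0,0,0,0.6],[0,0,0,0,0,0,0.6],[0,0,0,0,0,0,0.6],[0,0,0,0,0,0,0.6],[0,0,0,0,0,0,0.6]]]' 30; python3 plan.py 458 57 73 3.7
```

```text
t: 2.2
tcp_pos: [459.0, 57.4, 72.8]
orientation: [-2.146, -2.294, 0.0]
contact_force: [0.4, 0.1, -0.3]
grip_width: 0.467
grasp_force: 0.0
t: 2.78
tcp_pos: [457.7, 57.0, 72.7]
orientation: [-2.147, -2.292, 0.002]
contact_force: [-5.0, 1.5, 1.5]
grip_width: 0.126
grasp_force: 29.4
turn [-0.1 -0.   0. ] shift [ 0.    0.03 -0.03] tcp [457.7  57.   72.7] w 0.126 F [-5.   1.5  1.5] g 29.39468801021576 t 2.78 q [0.1  0.46 2.08 0.   0.61 0.03]
```

Bar pinched. I'll lift along the arc about the hinge (radius 19.5 cm).

```bash
python3 -m crank '[[[0,0,0,0,0.15,-1.55,0.6],[0,0,0,0,0.42,-3.1,0.6],[0,0,0,0,0.81,-4.6,0.6],[0,0,0,0,1.33,-6.07,0.6],[0,0,0,0,1.95,-7.5,0.6]]]'; python3 -m crank '[[[0,0,0,0,0.74,-1.37,0.6],[0,0,0,0,1.6,-2.68,0.6],[0,0,0,0,2.54,-3.91,0.6],[0,0,0,0,3.59,-5.07,0.6],[0,0,0,0,4.72,-6.14,0.6],[0,0,0,0,4.72,-6.14,0.6]]]'; python3 plan.py 524.3 61.3 209.1 3.7
```

```text
t: 3.2
tcp_pos: [478.4, 58.2, 148.5]
orientation: [2.148, 2.293, 0.0]
contact_force: [2.1, 0.9, -5.9]
grip_width: 0.129
grasp_force: 29.1
t: 3.7
tcp_pos: [527.0, 61.1, 211.7]
orientation: [2.147, 2.292, 0.002]
contact_force: [-7.2, -1.6, 8.3]
grip_width: 0.126
grasp_force: 30.2
turn [0.1 0.  0. ] shift [ 0.04 -0.27  0.26] tcp [527.   61.1 211.7] w 0.126 F [-7.2 -1.6  8.3] g 30.22189736366272 t 3.7 q [ 0.09  0.31  1.86 -0.    0.97  0.03]
```

```bash
python3 -m crank '[[[0,0,0,0,1.32,-1.05,0.6],[0,0,0,0,2.72,-1.98,0.6],[0,0,0,0,4.2,-2.79,0.6],[0,0,0,0,5.75,-3.47,0.6],[0,0,0,0,7.35,-4.01,0.6],[0,0,0,0,8.98,-4.41,0.6],[0,0,0,0,10.65,-4.67,0.6],[0,0,0,0,12.33,-4.78,0.6],[0,0,0,0,14.02,-4.75,0.6],[0,0,0,0,15.7,-4.57,0.6]]]'; python3 -m crank '[[[0,0,0,0,0,0,0.6],[0,0,0,0,0,0,0.6]]]'; python3 plan.py 681 71.4 330 3.7;  python3 - <<'E'
from h import *
p,d=capture("side"); q,_=capture("top")
save("flap1",np.hstack([cv2.resize(p[70:240,170:310],(390,474)),cv2.resize(q[130:270,130:280],(390,474))]),(0,0,780,474),1)
E
```

```text
t: 4.53
tcp_pos: [683.1, 70.8, 256.0]
orientation: [2.147, 2.291, 0.0]
contact_force: [-3.3, -2.8, -2.3]
grip_width: 0.125
grasp_force: 30.0
t: 4.7
tcp_pos: [683.6, 70.9, 255.6]
orientation: [2.146, 2.29, 0.003]
contact_force: [2.5, -5.1, 4.0]
grip_width: 0.122
grasp_force: 30.6
turn [0.2 0.1 0. ] shift [ 0.06 -0.23 -7.44] tcp [683.6  70.9 255.6] w 0.122 F [ 2.5 -5.1  4. ] g 30.56879371404648 t 4.7 q [ 0.09  0.49  1.46 -0.    1.19  0.02]
```

View pics/flap1.png

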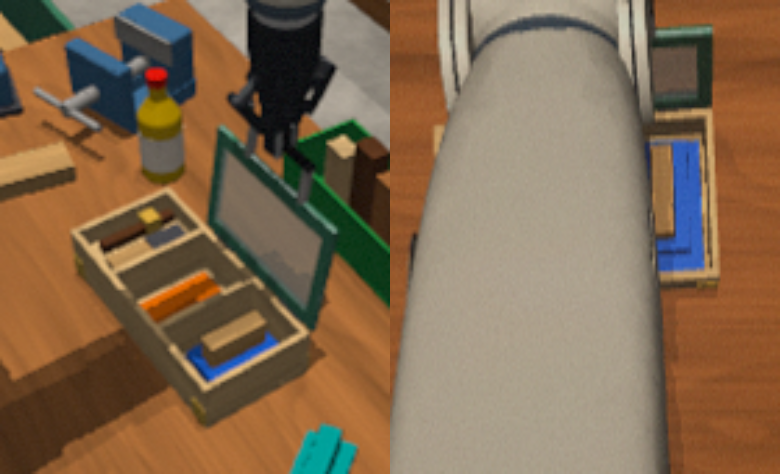

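The flap is open and leaning back (side crop, about (270,230)). The empty bay with the orange pad sits between the tray and the blue block. I'll release, rise and head for the block.

```bash
python3 -m crank '[[[0,0,0,0,0,0,4],[0,0,0,0,0,0,4],[0,0,0,0,0,0,4],[0,0,0,0,0,-2,4],[0,0,0,0,0,-5,4],[0,0,0,0,0,-7.5,4],[0,0,0,0,0,-7.5,4],[0,0,0,0,0,-7.5,4]]]'; python3 plan.py 537.5 -317 330 -81.1
```

```text
t: 5.47
tcp_pos: [682.4, 72.0, 331.4]
orientation: [2.146, 2.292, 0.004]
contact_force: [-0.6, -0.4, -0.6]
grip_width: 0.467
grasp_force: 0.0
turn [ 0.1 -0.1 84.9] shift [-37.86 -17.02   0.07] tcp [682.4  72.  331.4] w 0.467 F [-0.6 -0.4 -0.6] g 0.0 t 5.47 q [0.09 0.43 1.39 0.   1.32 0.02]
```

```bash
python3 -m crank '[[[0,0,85,-37.9,-17,0,6],[0,0,85,-37.9,-17,0,6],[0,0,85,-37.9,-17,0,6],[0,0,85,-37.9,-17,0,6],[0,0,85,-37.9,-17,0,6],[0,0,85,-37.9,-17,0,6],[0,0,85,-37.9,-17,0,6],[0,0,85,-37.9,-17,0,6],[0,0,85,-37.9,-17,0,6],[0,0,85,-37.9,-17,0,6]]]'; python3 plan.py 537.5 -317 150 -81.1
python3 - <<'E'
from h import *
p,d=capture("top"); s,ds=capture("side"); np.savez("pics/t2.npz",p=p,d=d,s=s,ds=ds)
C=cloud("top",d); Cs=cloud("side",ds)
for n,im,c in (("top",p,C),("side",s,Cs)):
    h,sa,v=cv2.split(cv2.cvtColor(im,cv2.COLOR_RGB2HSV))
    m=(h>=5)&(h<=16)&(sa>200)&(v>70)
    for st,ce,mm in blobs(m,30):
        q=c[mm]; md=np.median(q,0)
        if 400<md[0]<700 and -20<md[1]<250: print(n,st,ce.round(1),md.round(1),cv2.minAreaRect(onz(n,np.argwhere(mm)[:,::-1],12)[:,:2].astype(np.float32)))
# box rim: wood points z 70..80
q=C.reshape(-1,3); r=q[(q[:,2]>69)&(q[:,2]<82)&(q[:,0]>480)&(q[:,0]<670)&(q[:,1]>-90)&(q[:,1]<300)]
print("rim",cv2.minAreaRect(r[:,:2].astype(np.float32)),np.median(r[:,2]),len(r))
save("box2",p,(130,130,280,240),5)
E
```

```text
t: 6.3
tcp_pos: [535.4, -318.8, 327.9]
orientation: [-3.083, -0.593, 0.003]
contact_force: [0.2, 0.3, -0.9]
grip_width: 0.703
grasp_force: 0.0
turn [-0.1  0.1 12.9] shift [ 0.29 -0.04 17.79] tcp [ 535.4 -318.8  327.9] w 0.703 F [ 0.2  0.3 -0.9] g 0.0 t 6.3 q [-0.56  0.33  1.54  0.    1.28  0.63]
top [188 174  28  38 981] [200.8 192.6] [572.4 117.2  12.8] ((574.4190063476562, 115.5893783569336), (116.11180877685547, 82.58871459960938), 1.8019438982009888)
side [221 168  28  18 208] [234.3 176.2] [581.  138.4  10.3] ((581.94287109375, 137.20811462402344), (97.55481719970703, 36.931678771972656), 4.629977703094482)
rim ((575.8477783203125, 109.04148864746094), (152.268310546875, 316.068115234375), 3.433410406112671) 75.31540757258279 1434
```

View pics/box2.png

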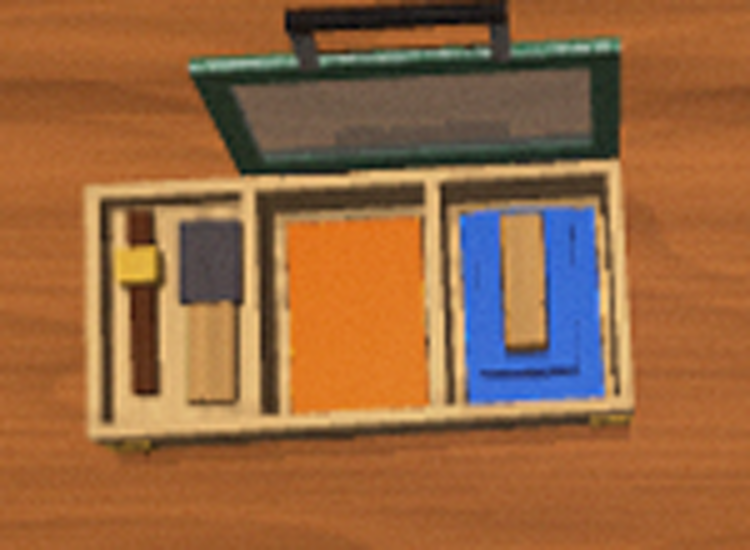

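Pad visible and free, centred near (575,116.7) with its top at z≈12.5; box yaw is 3.5°. Now the grasp of the ridge.

```bash
python3 -m crank '[[[0,0,13,0.3,0,6,6],[0,0,13,0.3,0,12,6],[0,0,13,0.3,0,17.8,6],[0,0,13,0.3,0,17.8,6],[0,0,13,0.3,0,17.8,6],[0,0,13,0.3,0,17.8,6],[0,0,13,0.3,0,17.8,6],[0,0,13,0.3,0,17.8,6]]]'; python3 plan.py 537.5 -317 26 -81.1
```

```text
t: 7.07
tcp_pos: [541.7, -317.1, 154.0]
orientation: [3.13, 0.251, 0.005]
contact_force: [0.5, 0.6, 0.4]
grip_width: 0.703
grasp_force: 0.0
turn [ 0.1 -0.2  0.3] shift [-0.44 -0.11 12.8 ] tcp [ 541.7 -317.1  154. ] w 0.703 F [0.5 0.6 0.4] g 0.0 t 7.07 q [-0.55  0.52  1.68  0.    0.94  0.86]
```

```bash
python3 -m crank '[[[0,0,0,-0.4,0,4,6],[0,0,0,-0.4,0,8,6],[0,0,0,-0.4,0,11,6],[0,0,0,-0.4,0,12.8,6],[0,0,0,-0.4,0,12.8,6],[0,0,0,-0.4,0,12.8,6],[0,0,0,-0.4,0,12.8,6]]]'; python3 plan.py 537.5 -317 26 -81.1
```

```text
t: 7.65
tcp_pos: [538.1, -318.4, 26.4]
orientation: [3.129, 0.25, 0.006]
contact_force: [0.3, -0.7, 0.3]
grip_width: 0.702
grasp_force: 0.0
turn [ 0.2 -0.2  0.2] shift [-0.03 -0.15  0.04] tcp [ 538.1 -318.4   26.4] w 0.702 F [ 0.3 -0.7  0.3] g 0.0 t 7.65 q [-0.55  0.7   1.72 -0.    0.71  0.86]
```

```bash
python3 -m crank '[[[0,0,0,0,-0.1,0,1.5],[0,0,0,0,-0.1,0,1.5],[0,0,0,0,-0.1,0,1.5],[0,0,0,0,-0.1,0,1.5],[0,0,0,0,-0.1,0,1.5],[0,0,0,0,-0.1,0,1.5]]]' 60; python3 -m crank '[[[0,0,0,0,0,-1,1.5],[0,0,0,0,0,-2,1.5],[0,0,0,0,0,-4,1.5],[0,0,0,0,0,-6,1.5],[0,0,0,0,0,-6,1.5]]]'; python3 plan.py 574.8 116.7 330 -86.5
```

```text
t: 8.15
tcp_pos: [537.0, -316.9, 25.5]
orientation: [3.13, 0.25, 0.003]
contact_force: [-2.2, 0.9, 8.6]
grip_width: 0.296
grasp_force: 60.9
t: 8.57
tcp_pos: [538.2, -317.7, 88.0]
orientation: [3.128, 0.25, 0.008]
contact_force: [0.9, 0.3, -0.8]
grip_width: 0.294
grasp_force: 59.5
turn [ 0.2 -0.3  5.6] shift [ 10.63 -42.2  -24.32] tcp [ 538.2 -317.7   88. ] w 0.294 F [ 0.9  0.3 -0.8] g 59.472028613090515 t 8.57 q [-0.55  0.6   1.71 -0.    0.82  0.86]
```

```bash
python3 -m crank '[[[0,0,0,0,0,-3,1.5],[0,0,1,1,-3,-6,1.5],[0,0,1,2,-6,-9,1.5],[0,0,2,3,-10,-11,1.5],[0,0,2,4,-14,-11,1.5],[0,0,3,5,-18,-11,1.5],[0,0,3,6,-22,-11,1.5],[0,0,4,7,-26,-11,1.5],[0,0,4,8,-30,-11,1.5],[0,0,5,9,-33,-11,1.5]]]'; python3 plan.py 574.8 116.7 200 -86.5
```

```text
t: 9.4
tcp_pos: [571.5, 26.3, 193.4]
orientation: [-3.139, -0.114, 0.001]
contact_force: [0.3, 0.0, -2.2]
grip_width: 0.291
grasp_force: 59.6
turn [-0.   0.   0.7] shift [ 0.98 -9.   -0.66] tcp [571.5  26.3 193.4] w 0.291 F [ 0.3  0.  -2.2] g 59.64712679386139 t 9.4 q [0.03 0.39 1.78 0.   0.97 1.52]
```

```bash
python3 -m crank '[[[0,0,0.7,0.5,-3,0,1.5],[0,0,0.7,0.9,-6,0,1.5],[0,0,0.7,0.9,-8,0,1.5],[0,0,0.7,0.9,-9,0,1.5],[0,0,0.7,0.9,-9,0,1.5],[0,0,0.7,0.9,-9,0,1.5],[0,0,0.7,0.9,-9,0,1.5]]]'; python3 plan.py 574.8 116.7 120 -86.5
python3 - <<'E'
from h import *
p,d=capture("side"); q,dq=capture("top")
for n,im,dd in (("side",p,d),):
    h,sa,v=cv2.split(cv2.cvtColor(im,cv2.COLOR_RGB2HSV)); m=(h>=5)&(h<=16)&(sa>200)&(v>60); c=cloud(n,dd)
    for st,ce,mm in blobs(m,40):
        k=c[mm]; md=np.median(k,0)
        if 450<md[0]<700 and 0<md[1]<250 and md[2]>100: print(st,md.round(1),[cv2.minAreaRect(onz(n,np.argwhere(mm)[:,::-1],z)[:,:2].astype(np.float32)) for z in (185,)],np.percentile(k,[3,97],axis=0).round(0))
save("place1",np.hstack([cv2.resize(p[70:240,170:310],(390,474)),cv2.resize(q[130:270,130:280],(390,474))]),(0,0,780,474),1)
E
```

```text
t: 9.98
tcp_pos: [574.8, 113.0, 193.5]
orientation: [3.14, 0.093, -0.001]
contact_force: [0.7, -0.1, -1.7]
grip_width: 0.3
grasp_force: 59.6
turn [ 0.   0.  -0.1] shift [ 0.02 -0.37  7.35] tcp [574.8 113.  193.5] w 0.3 F [ 0.7 -0.1 -1.7] g 59.64415490627289 t 9.98 q [ 0.17  0.41  1.75 -0.    0.98  1.69]
[216 140  36  20 273] [559.5  89.7 185.4] [((572.60546875, 107.19583892822266), (104.33728790283203, 72.52239990234375), 2.411975145339966)] [[526.  78. 172.]
 [621. 135. 189.]]
```

View pics/place1.png

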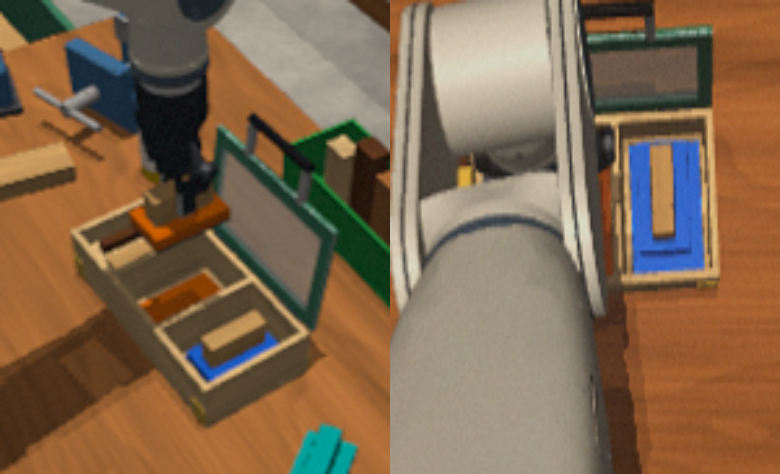

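The block hangs level over the left bay (side crop (180,220)). Before going down I'll check the hand and wrist clearance to the flap.

Run:
```python
from h import *
for n in("side","top"):
    p,d=capture(n); C=cloud(n,d).reshape(-1,3)[d.ravel()>0]
    for z in range(200,480,40):
        q=C[(C[:,2]>z)&(C[:,2]<z+40)&(C[:,1]>-60)&(C[:,1]<200)&(C[:,0]>400)&(C[:,0]<800)]
        if len(q)>3: print(n,z,len(q),"x max",np.percentile(q[:,0],[50,90,98,100]).round(), "y",np.percentile(q[:,1],[2,98]).round())
```

```text
side 200 638 x max [671. 680. 685. 688.] y [-43. 170.]
side 240 355 x max [583. 684. 687. 691.] y [ 13. 160.]
side 280 201 x max [570. 584. 589. 592.] y [ 46. 129.]
side 320 300 x max [561. 590. 600. 609.] y [ 73. 115.]
side 360 314 x max [560. 596. 608. 613.] y [ 72. 122.]
side 400 360 x max [557. 590. 604. 605.] y [ 73. 118.]
side 440 275 x max [574. 611. 623. 627.] y [ 45. 101.]
top 200 313 x max [677. 682. 687. 687.] y [-40.  79.]
top 240 174 x max [681. 688. 690. 691.] y [ 15. 161.]
top 280 125 x max [572. 588. 590. 591.] y [ 48. 176.]
top 360 29 x max [541. 546. 546. 547.] y [ 88. 133.]
top 400 104 x max [541. 547. 551. 553.] y [ 84. 135.]
top 440 101 x max [539. 569. 596. 607.] y [ 48. 147.]
```

```bash
python3 -m crank '[[[0,0,0,0,-0.3,1,1.5],[0,0,0,0,-0.3,3,1.5],[0,0,0,0,-0.3,5,1.5],[0,0,0,0,-0.3,7,1.5],[0,0,0,0,-0.3,8,1.5],[0,0,0,0,-0.3,8,1.5],[0,0,0,0,-0.3,8,1.5],[0,0,0,0,-0.3,8,1.5]]]'; python3 plan.py 574.8 116.7 45 -86.5
```

```text
t: 10.85
tcp_pos: [575.5, 117.3, 114.4]
orientation: [-3.14, -0.094, -0.002]
contact_force: [0.3, 0.2, -2.0]
grip_width: 0.298
grasp_force: 59.6
turn [-0.  -0.1 -0.1] shift [-0.09  0.06  6.94] tcp [575.5 117.3 114.4] w 0.298 F [ 0.3  0.2 -2. ] g 59.646302461624146 t 10.85 q [ 0.18  0.52  1.79 -0.    0.83  1.69]
```

```bash
python3 -m crank '[[[0,0,0,-0.05,0,1,1.5],[0,0,0,-0.05,0,2.5,1.5],[0,0,0,-0.05,0,4,1.5],[0,0,0,-0.05,0,5.5,1.5],[0,0,0,-0.05,0,6.5,1.5],[0,0,0,-0.05,0,7,1.5],[0,0,0,-0.05,0,7,1.5],[0,0,0,-0.05,0,7,1.5]]]'; python3 plan.py 574.8 116.7 37.5 -86.5; python3 -m crank '[[[0,0,0,0,0,0.2,1.5],[0,0,0,0,0,0.4,1.5],[0,0,0,0,0,0.5,1.5],[0,0,0,0,0,0.5,1.5]]]'; python3 plan.py 574.8 116.7 37.5 -86.5
```

```text
t: 11.52
tcp_pos: [574.6, 117.3, 43.9]
orientation: [-3.14, -0.094, -0.001]
contact_force: [-0.2, 0.6, -2.2]
grip_width: 0.297
grasp_force: 59.6
turn [-0.  -0.  -0.1] shift [0.02 0.06 0.64] tcp [574.6 117.3  43.9] w 0.297 F [-0.2  0.6 -2.2] g 59.643210768699646 t 11.52 q [ 0.18  0.63  1.81 -0.    0.7   1.69]
t: 11.85
tcp_pos: [574.3, 117.2, 38.8]
orientation: [-3.14, -0.094, -0.0]
contact_force: [-1.0, -0.0, -2.6]
grip_width: 0.294
grasp_force: 59.6
turn [-0.  -0.  -0.1] shift [0.04 0.05 0.13] tcp [574.3 117.2  38.8] w 0.294 F [-1.  -0.  -2.6] g 59.64268147945404 t 11.85 q [0.18 0.64 1.81 0.   0.69 1.69]
```

Still hanging freely (-2 N), so I'll creep down until there is contact.

```bash
python3 -m crank '[[[0,0,0,0,0,0.1,1.5],[0,0,0,0,0,0.1,1.5],[0,0,0,0,0,0.1,1.5]]]'; python3 -m crank '[[[0,0,0,0,0,0.1,1.5],[0,0,0,0,0,0.1,1.5],[0,0,0,0,0,0.1,1.5]]]'
```

```text
t: 12.1
tcp_pos: [574.3, 117.2, 37.7]
orientation: [-3.14, -0.094, -0.0]
contact_force: [0.3, -0.6, -2.2]
grip_width: 0.293
grasp_force: 59.6
t: 12.35
tcp_pos: [574.3, 117.2, 37.5]
orientation: [-3.14, -0.094, -0.0]
contact_force: [-2.4, -0.5, 6.0]
grip_width: 0.295
grasp_force: 60.7
```

Contact. I'll release gently to 4.2 cm (the backs stay within the bay) and rise.

```bash
python3 -m crank '[[[0,0,0,0,0,0,3.2],[0,0,0,0,0,0,4.2],[0,0,0,0,0,0,4.2],[0,0,0,0,0,0,4.2],[0,0,0,0,0,-1,4.2],[0,0,0,0,0,-3,4.2],[0,0,0,0,0,-6,4.2],[0,0,0,0,0,-10,4.2],[0,0,0,0,0,-14,4.2],[0,0,0,0,0,-18,4.2]]]'; python3 plan.py 450 -150 300 -86.5
```

```text
t: 13.18
tcp_pos: [573.8, 117.1, 218.9]
orientation: [3.14, 0.094, -0.0]
contact_force: [0.3, -0.4, 0.2]
grip_width: 0.492
grasp_force: 0.0
turn [ 0.   0.  -0.1] shift [-13.95  25.92  -8.1 ] tcp [573.8 117.1 218.9] w 0.492 F [ 0.3 -0.4  0.2] g 0.0 t 13.18 q [ 0.18  0.38  1.73 -0.    1.03  1.69]
```

```bash
python3 -m crank '[[[0,0,0,-3,2,-4,4.2],[0,0,0,-6,5,-8,4.2],[0,0,0,-9,8,-8,4.2],[0,0,0,-12,12,-8,4.2],[0,0,0,-14,15,-8,4.2],[0,0,0,-14,19,-8,4.2],[0,0,0,-14,22,-8,4.2],[0,0,0,-14,26,-8,4.2],[0,0,0,-14,26,-8,4.2],[0,0,0,-14,26,-8,4.2]]]'
python3 - <<'E'
from h import *
p,d=capture("side"); q,dq=capture("top")
print(observe()["joint_vel"].round(3))
for n,im,dd in (("side",p,d),("top",q,dq)):
    h,sa,v=cv2.split(cv2.cvtColor(im,cv2.COLOR_RGB2HSV)); C=cloud(n,dd)
    r=C[(C[...,0]>510)&(C[...,0]<640)&(C[...,1]>75)&(C[...,1]<160)&(C[...,2]>20)&(C[...,2]<40)]
    k=C[(C[...,0]>520)&(C[...,0]<630)&(C[...,1]>90)&(C[...,1]<145)&(C[...,2]>60)&(C[...,2]<85)]
    for nm,g in (("base",r),("ridge",k)):
        if len(g)>10: print(n,nm,len(g),np.median(g,0).round(1),cv2.minAreaRect(g[:,:2].astype(np.float32)))
a=np.hstack([cv2.resize(p[70:240,170:310],(390,474)),cv2.resize(q[130:270,130:280],(390,474))]); save("end",a,(0,0,780,474),1)
E
```

```text
t: 14.02
tcp_pos: [449.8, -153.0, 297.3]
orientation: [3.14, 0.087, 0.001]
contact_force: [-0.5, 0.1, 0.2]
grip_width: 0.494
grasp_force: 0.0
[ 0.033 -0.002  0.009 -0.001 -0.002 -0.   ]
side base 51 [534.  117.4  30.5] ((533.885009765625, 127.93646240234375), (17.66556739807129, 64.50028991699219), 4.574185848236084)
side ridge 19 [539.5 112.4  65.7] ((540.7308349609375, 112.39450073242188), (27.78851318359375, 9.221559524536133), 75.50853729248047)
top base 395 [572.3 105.4  32.4] ((583.4970703125, 121.03917694091797), (116.80062866210938, 67.85269165039062), 3.5522677898406982)
top ridge 243 [574.9 115.8  70.6] ((575.3690795898438, 116.73030090332031), (78.97669219970703, 26.11263656616211), 3.3300621509552)
```

View pics/end.png

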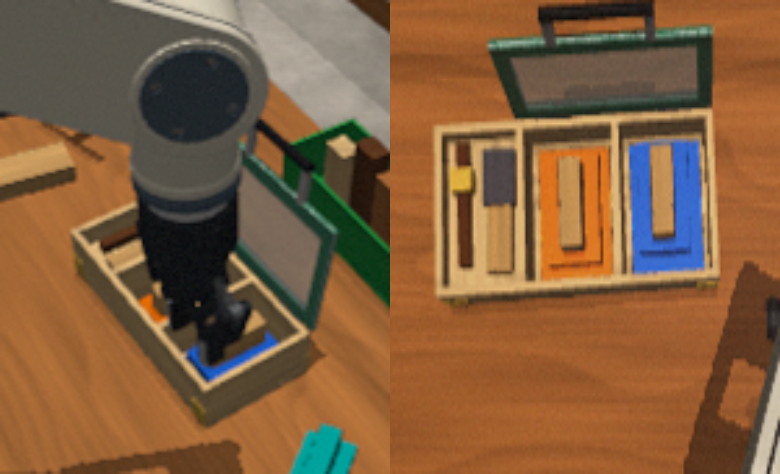

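The block's ridge top is at (575.4,116.7), z≈70.6 (expected 12+58=70), and its yaw is 3.3°. So it lies flat on the orange pad (top crop (570,210)). The flap is open and leaning back, the blue block is where it was, and the robot is clear.

```bash
python3 -m crank '[[[0,0,0,0,0,0,4.2],[0,0,0,0,0,0,4.2],[0,0,0,0,0,0,4.2],[0,0,0,0,0,0,4.2]]]'; python3 -c "from cell import *; print(hand_in())"
```

```text
t: 14.45
tcp_pos: [450.2, -149.7, 296.6]
orientation: [-3.14, -0.097, 0.0]
contact_force: [0.1, -0.1, 0.1]
grip_width: 0.491
grasp_force: 0.0
the job is handed in; nothing more can be done
None
```

The flap is open and leaning back, the small orange block lies flat on the orange pad in the left bay, and the job was handed in at 14.5 s; no verdict came back.

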